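# Press the maker's mark into the rim of a clay medallion

### The job

Lay the large round clay blank flat on the bed of the marking press, centred between its two jaws, and let go of it. Then flip the steel safety catch over sideways until it is well clear of the lever, and pull the lever towards the front jaw, fully home, so that the sprung jaw presses its mark into the blank's rim; finish while still holding the lever there, as it springs back if released. Leave the small clay disc, the square clay tile, the cup and the jar where they are.

Things in the scene. Friction and masses are not known exactly. Their poses are not given: they have to be found in the camera images.
- blank: the large round blank of dark brown hard clay, a plain disc 58 mm in diameter and 22 mm thick, about 110 g, lying flat on the table on the robot's right (-y) of the press. Origin: centre of its underside; z up.
- press: grey marking press bolted to the table. Origin: on the table, straight below the centre of a blank that touches the front jaw. x points from front jaw to lever (roughly away from the robot), y to its left, z up. Bed: flat plate 20 mm high, x -60 to 175, y -60 to 60 mm. Front jaw: steel block 44 mm wide in y, 22 mm above the bed, face at x = -29 mm. Cheeks carrying the lever are 77 mm high.
- seat (a point): point on the bed (20 mm above the table) where the centre of the underside of a blank lies when it touches the front jaw; axes as the press. The open gap between the jaws is 88 mm along x; a blank anywhere in it, centred in y, is loaded well: the sprung jaw then slides it up to the front jaw. Nothing stands beside it in y.
- pad: the sprung jaw, a steel block 12 x 44 x 20 mm (x, y, z); origin: centre of its underside, 23 mm above the table, 6 mm behind its pressing face. It advances to the front jaw by 40 mm per rad of lever, meets a loaded blank at about 0.75 rad, then gives way on its spring (about 19 N on the blank with the lever fully home).
- lever (a joint): lever angle, rad: 0 at rest (leaning 0.5 rad back from upright, away from the front jaw), grows as it is pulled towards the front jaw, 1.05 fully home at its stop (leaning 0.55 rad forward). A spring returns it when released; about 8 to 12 N at the grip holds it home. With the catch on it is blocked after about 0.1 rad.
- handle: the lever's moving handle: a steel rod of 12 mm diameter rising from the axle, with a black barrel grip across its end: a cylinder 26 mm in diameter and 46 mm long, lying along the press's y axis, with flat ends. Origin: on the lever's axle. The grip may be pinched from above by its flat ends (it then turns between the fingers as the lever swings), pinched across, or hooked from behind.
- knob (a point): centre of the black barrel grip, 150 mm from the lever's axle; at rest 192 mm above the table
- lever_axle (a point): centre of the lever's horizontal axle, which runs along the press's y axis, 60 mm above the table and 112 mm behind the press's origin along its x; the grip moves on an arc of 150 mm about it in the press's x-z plane
- catch (a joint): angle of the safety catch, rad: 0 to 0.15 at the start (upright, its crossbar in front of the lever rod), grows as it is flipped sideways towards the press's +y, 1.4 lying over at its stop. It stays where it is left (about 1 N at the tab moves it). Above 0.4 the lever is free; above 0.8 it is well clear.
- catch_tab (a point): middle of the catch's thumb tab: upright steel flag 62 (press x) x 8 (y) x 40 mm high, 85 mm above the catch's hinge. Its -y side (towards the lever's plane) is free for a finger above the crossbar, a bar 12 mm high, 10 mm thick, centred 25 mm below and 24 mm behind (+x) this point, reaching across to the lever. Push the tab over or pinch it from above.
- catch_hinge (a point): point on the catch's hinge axis, which runs along the press's x axis 50 mm above the table, 60 mm to the press's +y side of the lever
- small_disc: bystander: small round clay disc, 38 mm in diameter, 14 mm thick; origin centre of underside
- square_tile: bystander: square clay tile 55 x 55 x 18 mm; origin centre of underside
- cup: bystander: white paper cup, 76 mm wide, 85 mm high, far behind the press; origin centre of underside
- jar: bystander: closed brown jar, 60 mm wide, 80 mm high; origin centre of underside
Things that resemble listed ones, but are neither listed nor needed, are in the scene too. What is shaped like the blank but pink, red or yellow is not meant.

How it is judged:
On the way, in this order (a step that is already met when the one before it is completed fails the run):
1. the large blank lies flat on the bed, centred between the jaws, let go of, with the lever still at rest (y of blank in the frame of press between -0.012 and 0.012 m and z of blank in the frame of press between 0.014 and 0.025 m and angle between blank's own z axis and vertical below 0.12 rad and x of blank in the frame of press between -0.008 and 0.036 m and contact force between the fingers and blank below 0.2 N and linear speed of blank below 0.05 m/s and value of joint lever below 0.3 rad), for 0.2 s.
2. the safety catch is flipped well clear, with the lever not yet pulled (value of joint catch above 0.8 rad and value of joint lever below 0.3 rad), for 0.1 s.
3. the lever is pulled home and the sprung jaw presses the blank (value of joint lever above 0.93 rad and contact force between pad and blank above 8 N), for 0.3 s.
At the end, for the whole second after the job is handed in: The robot holds the lever handle (over 1 N) beyond 0.93 of 1.05 rad, at rest; the catch is beyond 0.8 rad; the blank lies flat on the bed against the front jaw (6 mm along x), centred to 12 mm, untouched by the fingers, and the sprung jaw presses it with over 8 N (all of step 3 and y of blank in the frame of press between -0.012 and 0.012 m and z of blank in the frame of press between 0.014 and 0.025 m and angle between blank's own z axis and vertical below 0.12 rad and x of blank in the frame of press between -0.006 and 0.006 m and value of joint catch above 0.8 rad and velocity of joint lever between -0.2 and 0.2 rad/s and contact force between any of the fingers, the arm and handle above 1 N and contact force between the fingers and blank below 0.2 N); the arm keeps its last pose, push and grip.
It fails at once if the lever is pulled while the catch is still on (value of joint lever above 0.25 rad and value of joint catch below 0.2 rad).
It fails at once if the small round disc is shifted by more than 25 mm (distance of small_disc from where it was at the start of the episode above 0.025 m).
It fails at once if the square tile is shifted by more than 25 mm (distance of square_tile from where it was at the start of the episode above 0.025 m).
It fails at once if the paper cup is shifted by more than 25 mm (distance of cup from where it was at the start of the episode above 0.025 m).
It fails at once if the jar is shifted by more than 25 mm (distance of jar from where it was at the start of the episode above 0.025 m).
It also fails if it takes over 50 s, if anything falls off the work surface, if the arm or the gripper's body presses on something with over 40 N, if the wrist force passes 120 N, or if a joint passes its speed limit or range.

### The arm

A 6-joint arm with a two-finger parallel gripper is mounted at the origin on the work surface. World frame = base frame: x ahead of the robot, y to its left, z up, the work surface at z = 0. Lengths are in m, angles in rad, forces in N, time in s.
With the tool pointing down it reaches from about 0.35 to 0.925 m from the base axis. Payload 6.4 kg.
Tool frame: the origin (TCP) lies at the very end of the fingers, on their centre line; the grasp point (between the pads) lies arm.hold_point_z behind it (arm.hold_point_z is the distance from the TCP to the grasp point, in m); z points along the fingers, y is the line along which they close (so a half turn about z gives the same grasp; the last joint's range is limited). The gripper opens to 85 mm and grips with 20 to 120 N. Pads are 22 mm wide; open, the fingers measure 114 mm over their backs; the gripper's body (76 mm by 85 mm) begins 54 mm behind the grasp point. The pads swing forward as they close: fully open they stand 13 mm farther back than shut.
Start: joints at [0.939, 0.245, 1.558, -0, 1.339, -0.174], TCP at [0.287, 0.583, 0.231] pointing down, gripper open.
Joint ranges: [-3.13, 3.13], [-1.02, 2.26], [0.13, 2.54], [-0.95, 4.09], [0.21, 2.88], [-2.74, 2.74]. Speed limits (rad/s): [2.57, 2.57, 3.14, 3.14, 3.14, 3.14].

### API

Orientations are given as a unit quaternion [x, y, z, w].
In Python, from plant import arm gives the robot as it stands.
- The arm moves only by the tool send_rows, never from a script. Its argument "rows" is a list of rows, each a list of 7 numbers: the gripper command: -1 is shut, 1 is fully open, values between are in proportion, then the shift along the tool's x, y, z in mm, then the turn, a rotation vector about the tool's x, y, z in rad. A call has 1 to 12 rows; each row shifts and turns the commanded pose from where the row before left it, along the tool's axes as they then stand; what a row does not reach is not made up. A row lasts 1/8 s, in which the tool goes at most 62.5 mm and 10.7 degrees, less where a joint would pass 70% of its speed; a pose out of reach is approached as far as the arm can. A call with a gripper value outside its range is refused whole. The fingers move at their own pace and stop on an object; "force" is the grip in N (left out, the last holds). Time passes only in rows, so rows that do not move let the fingers close. It gives the time, the measured TCP pose, the force, the opening and the grip force at its end, in the units of the state.
- arm.observe(): the state, without advancing time (a new reading comes with each control period).
- arm.camera(name): name is "scene" or "top" or "wrist"; returns (picture, depth): 400x640x3 uint8, red, green, blue; 400x640 float32, m along the optical axis (not along the pixel's ray), 0 where there is no reading.
- arm.camera_info(name): a dict with "fovy" (degrees; the focal length in pixels is half the picture's height over the tangent of half this angle, whatever the lens; pixels are square), "cx", "cy" (the principal point, pixels), "k1" (the pictures are not rectified: a ray, as slopes to the right and down, at radius r is drawn at 1 + k1 r^2 times it, then the intrinsics apply), "cam_to_world" (4x4, takes a point from camera to world coordinates); the wrist camera has in their place "hand_eye" (4x4, takes a point from camera to tool coordinates, whose origin is the TCP and whose axes are the flange's). Camera axes: x right, y up, looking along -z (the intrinsics and any distortion apply to the point x, -y, -z); pixel columns grow to the right and rows downward; lengths in m; the calibration is good to about 2 mm. A picture is of the moment at which its call begins: read the wrist's pose just before it. camera_info takes no time and is no camera call.
- arm.sign_off(): hands the job in; it is judged then, once.
The state is a dict: "time": time; "joints": joint angles; "joint_vel": joint speeds; "effort": joint torques, N m; "position": TCP position; "tcp_rot": TCP orientation; "ft_force": force on the tool from outside, world axes, zero at the start; "torque": the same for the moment, N m; "gripper_width": opening from 0.0 (shut) to 1.0 (fully open); "grip_force": force on a finger pad.
Only numpy, scipy, OpenCV 4.12 (cv2) and the standard library are available. Lean on these libraries where they do the work, as an engineer would, in place of code of your own. Each camera call takes 0.05 s, during which the arm holds its last target. There are 200 camera calls.

## Working session

There is one attempt and no reset: what is moved stays moved. The work goes in short steps, Python scripts to look and compute and a tool call to move; the robot and the scene stay as the last step left them, time stands still between calls to the robot, and variables do not carry over. Pictures are saved under pics/ and viewed, at most 10 in all, crops included, and the job is handed in when it is done.

Besides the shell and the picture viewer there is one more tool, called after "Call:" by a JSON object that holds its "api" and its "payload", one argument or row to a line. send_rows: Moves the arm, as the interface text tells. Its arguments: {"type":"object","properties":{"rows":{"type":"array","items":{"type":"array","items":{"type":"number"}}},"force":{"type":"number"}},"required":["rows"]}

```bash
mkdir -p pics; cat > h.py <<'E'
import numpy as np,cv2
from plant import arm
from scipy.spatial.transform import Rotation as R
def save(n,name,p=None):
    im,d=arm.camera(n); cv2.imwrite(f'pics/{name}.png',im[:,:,::-1]); np.savez(f'pics/{name}.npz',im=im,d=d); return im,d
def T_of(n,st=None):
    i=arm.camera_info(n)
    if n!='wrist': return i,np.array(i['cam_to_world'])
    st=st or arm.observe(); T=np.eye(4); T[:3,:3]=R.from_quat(st['tcp_rot']).as_matrix(); T[:3,3]=st['position']
    return i,T@np.array(i['hand_eye'])
def rays(n,px,st=None):
    i,T=T_of(n,st); f=200/np.tan(np.radians(i['fovy'])/2)
    K=np.array([[f,0,i['cx']],[0,f,i['cy']],[0,0,1.]])
    u=cv2.undistortPoints(np.array(px,float).reshape(-1,1,2),K,np.array([i['k1'],0,0,0.,0])).reshape(-1,2)
    c=np.c_[u[:,0],-u[:,1],-np.ones(len(u))]
    return T[:3,3],c@T[:3,:3].T
def on_plane(n,px,z,st=None):
    o,r=rays(n,px,st); return o+r*((z-o[2])/r[:,2])[:,None]
def by_depth(n,px,d,st=None):
    o,r=rays(n,px,st); p=np.array(px,int); return o+r*d[p[:,1],p[:,0]][:,None]
E
python3 - <<'E'
from h import *
print(arm.hold_point_z, arm.observe())
for n in('scene','top','wrist'):
    im,d=save(n,n+'0'); print(n,arm.camera_info(n), d.min(),d.max())
a=cv2.imread('pics/scene0.png');b=cv2.imread('pics/top0.png')
cv2.imwrite('pics/both.png',np.vstack([a,b])[:, :])
E
```

```text
0.0187 {'time': 0.0, 'joints': array([ 9.38868781e-01,  2.45807230e-01,  1.55901186e+00, -2.90070093e-05,
        1.33868732e+00, -1.74067882e-01]), 'joint_vel': array([-0.00030341, -0.00070407, -0.00125641,  0.00057118,  0.00028585,
       -0.00011556]), 'effort': array([ 1.44238038e-03, -4.29512036e+01, -3.26131117e+01, -3.85671842e-05,
        5.34350387e-03, -4.93612345e-05]), 'position': array([0.28696915, 0.58260504, 0.23018585]), 'tcp_rot': array([ 2.26932040e-01,  9.73910126e-01, -8.85757250e-04, -3.62285734e-04]), 'ft_force': array([-0.44712962,  0.64812241,  0.01210904]), 'torque': array([ 0.00750944, -0.05710018, -0.06632638]), 'grip_force': 0.0, 'gripper_width': 1.002293636279622}
scene {'fovy': 42.38006115484845, 'cx': 312.41866298325994, 'cy': 199.81188289529337, 'k1': -0.03508165388081557, 'cam_to_world': array([[ 0.60856134, -0.63633553,  0.47405715,  1.15205948],
       [ 0.79338334,  0.47740694, -0.3776579 , -0.58176601],
       [ 0.01399896,  0.60593704,  0.79538942,  1.10458301],
       [ 0.        ,  0.        ,  0.        ,  1.        ]])} 0.0 3.3739061
top {'fo
[... 160 characters left out ...]
6023,  0.54322518],
       [-0.99959766, -0.02822162, -0.00283767, -0.12118779],
       [-0.00482642,  0.07065245,  0.99748932,  0.9680725 ],
       [ 0.        ,  0.        ,  0.        ,  1.        ]])} 0.0 1.8143861
wrist {'fovy': 68.70729538385643, 'cx': 321.00854210144166, 'cy': 203.7642406244787, 'k1': -0.004334151491121927, 'hand_eye': array([[-2.14425699e-04,  9.46099967e-01,  3.23874676e-01,
         8.43503181e-02],
       [ 9.99999831e-01,  2.77361247e-05,  5.81041155e-04,
         5.70984511e-04],
       [ 5.40739989e-04,  3.23874746e-01, -9.46099813e-01,
        -1.42190731e-01],
       [ 0.00000000e+00,  0.00000000e+00,  0.00000000e+00,
         1.00000000e+00]])} 0.0 1.5446631
```

View pics/scene0.png

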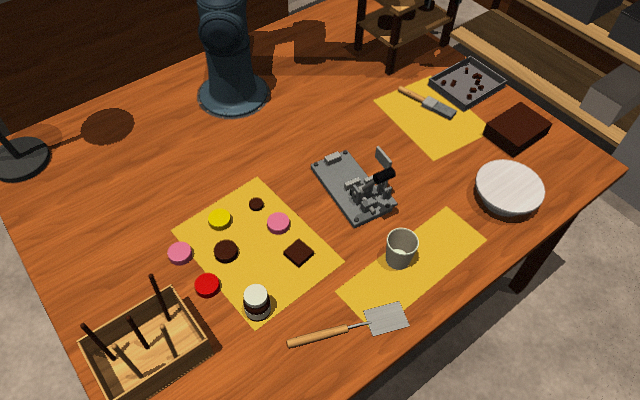

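View pics/top0.png

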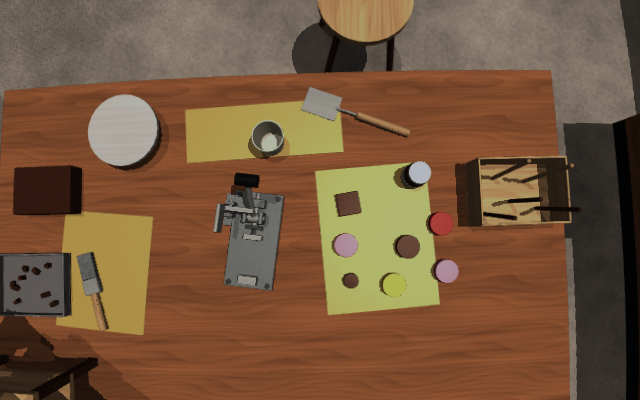

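The scene view shows the press at about (355,185) and the blank at (226,251). In the top view, the blank is at (408,246), the bed spans (225-284, 187-290), the front jaw is at (246,281), the black grip at (246,180) and the catch at about (221,215).

```bash
cat > m.py <<'E'
from h import *
z=np.load('pics/top0.npz');im,d=z['im'],z['d']
def blob(mask,c):
    n,l,s,ce=cv2.connectedComponentsWithStats(mask.astype(np.uint8)); return l==l[c[1],c[0]]
dark=im.max(2)<100
m=blob(dark&(im[:,:,0]<im[:,:,1].astype(int)+70),(408,246)); c=cv2.findContours(m.astype(np.uint8),0,2)[0][0]
(x,y),r=cv2.minEnclosingCircle(c); print('blank px',x,y,r,m.sum(), on_plane('top',[[x,y]],.022), np.median(d[m]))
cv=on_plane('top',c.reshape(-1,2),.022); print(cv2.minEnclosingCircle(cv[:,:2].astype(np.float32)),cv2.fitEllipse(cv[:,:2].astype(np.float32)*1000))
v,u=np.mgrid[170:300,205:295]; px=np.c_[u.ravel(),v.ravel()]
P=by_depth('top',px,d); col=im[px[:,1],px[:,0]].astype(int)
grey=(np.ptp(col,axis=1)<30)
k=(P[:,2]>.012)&(P[:,2]<.028)&grey
bb=np.zeros((400,640),np.uint8); bb[px[k,1],px[k,0]]=1
cs=max(cv2.findContours(bb,0,2)[0],key=cv2.contourArea)
w=on_plane('top',cs.reshape(-1,2),.02)
print('bed z',np.median(P[k,2]));rect=cv2.minAreaRect(w[:,:2].astype(np.float32)*1000);print('bed rect',rect,cv2.boxPoints(rect))
np.savez('cloud.npz',P=P,col=col)
kk=(P[:,2]>.15); print('high',kk.sum(),P[kk].mean(0) if kk.any() else 0)
E
python3 m.py
```

```text
blank px 23.0 396.0 9.486932754516602 205764 [[0.12840808 0.66008954 0.022     ]] 0.9722168
((0.12915867567062378, 0.6601054072380066), 0.027277091518044472) ((127.67379760742188, 660.0692138671875), (16.6717586517334, 66.0293960571289), 177.98902893066406)
bed z 0.018580395371145586
bed rect ((522.2515869140625, 45.99416732788086), (123.71888732910156, 232.65444946289062), 81.6407470703125) [[398.1671      1.7035065]
 [628.34985   -32.119667 ]
 [646.33606    90.28483  ]
 [416.15332   124.108    ]]
high 540 [0.61846679 0.02863533 0.2558292 ]
```

```bash
cat > m2.py <<'E'
from h import *
z=np.load('pics/top0.npz');im,d=z['im'].astype(int),z['d']
v,u=np.mgrid[225:268,388:428]; px=np.c_[u.ravel(),v.ravel()]
col=im[px[:,1],px[:,0]]; k=col[:,0]<110; P=by_depth('top',px,d)
bb=np.zeros((400,640),np.uint8); bb[px[k,1],px[k,0]]=1
cs=max(cv2.findContours(bb,0,2)[0],key=cv2.contourArea)
w=on_plane('top',cs.reshape(-1,2),.022)*1000
print('blank',cv2.fitEllipse(w[:,:2].astype(np.float32)),np.median(P[k],0))
a=np.radians(-8.36); Rm=np.array([[np.cos(a),-np.sin(a)],[np.sin(a),np.cos(a)]]); o=np.array([.4654,.0544])
c=np.load('cloud.npz');P=c['P'];Q=P.copy();Q[:,:2]=(P[:,:2]-o)@Rm
def show(n,k): print(n,k.sum(),Q[k].min(0).round(4),Q[k].max(0).round(4),Q[k].mean(0).round(4))
show('frontjaw',(Q[:,0]<-.01)&(Q[:,2]>.03)&(Q[:,0]>-.07)&(Q[:,2]<.055))
show('grip',(Q[:,2]>.17)&(Q[:,0]>.12)&(abs(Q[:,1])<.04))
show('catch',(Q[:,1]>.04)&(Q[:,2]>.11)&(Q[:,2]<.2))
show('pad',(Q[:,0]>.03)&(Q[:,0]<.085)&(Q[:,2]>.03)&(Q[:,2]<.06)&(abs(Q[:,1])<.03))
E
python3 m2.py
```

```text
blank ((495.4645080566406, -327.6138610839844), (56.47271728515625, 62.30805587768555), 168.86196899414062) [ 0.49562259 -0.32800533  0.02034928]
frontjaw 160 [-0.0485 -0.0223  0.0301] [-0.0282  0.0229  0.0452] [-0.0383  0.0002  0.04  ]
grip 338 [ 0.1661 -0.0249  0.1701] [0.1965 0.0226 0.2079] [ 0.1817 -0.0027  0.1984]
catch 278 [0.0691 0.0401 0.1126] [0.1313 0.0651 0.1575] [0.1031 0.0571 0.1394]
pad 129 [ 0.0581 -0.023   0.0316] [0.0849 0.0212 0.0464] [ 0.0679 -0.0012  0.0404]
```

```bash
cat >> h.py <<'E'
import json,os
A=np.radians(-8.36); O=np.array([.4654,.0544])
if os.path.exists('press.json'): A,O=json.load(open('press.json')); O=np.array(O)
def p2w(x,y,z): return np.array([O[0]+x*np.cos(A)-y*np.sin(A),O[1]+x*np.sin(A)+y*np.cos(A),z])
def w2p(w):
    d=np.asarray(w)[...,:2]-O; return np.c_[d@[np.cos(A),np.sin(A)],d@[-np.sin(A),np.cos(A)],np.asarray(w)[...,2]]
def plan(*targets):
    st=arm.observe(); Rc=R.from_quat(st['tcp_rot'])
    x=np.array([-np.cos(A),-np.sin(A),0]);y=np.array([-np.sin(A),np.cos(A),0])
    Rt=R.from_matrix(np.c_[x,y,[0,0,-1]])
    print('press pos',(w2p(st['position'])*1000).round(1),'turn',(Rc.inv()*Rt).as_rotvec().round(3))
    p=st['position']
    for t in targets:
        print('->',(Rt.inv().apply(t-p)*1000).round(1)); p=t
E
python3 - <<'E'
from h import *
plan(np.array([.4955,-.328,.15]))
E
```

```text
press pos [[-253.3  496.8  230.4]] turn [-0.002 -0.001 -0.312]
-> [-338.7 -870.7   80.4]
```

Call:
{"api": "send_rows", "payload": {
  "rows": [
    [1,0,0,0,-0.001,0,-0.156],
    [1,0,0,0,-0.001,-0.001,-0.156],
    [1,-20,-50,0,0,0,0],
    [1,-20,-50,0,0,0,0],
    [1,-20,-50,0,0,0,0],
    [1,-20,-50,0,0,0,0],
    [1,-20,-50,0,0,0,0],
    [1,-20,-50,0,0,0,0],
    [1,-20,-50,0,0,0,0],
    [1,-20,-50,0,0,0,0],
    [1,-20,-50,0,0,0,0],
    [1,-20,-50,0,0,0,0]
  ]
}}

```text
time: 1.65
position: [0.4125, 0.0577, 0.2306]
tcp_rot: [0.073, 0.997, 0.001, 0.001]
ft_force: [0.4, 0.1, -0.1]
gripper_width: 0.999
grip_force: 0.0
```

Call:
{"api": "send_rows", "payload": {
  "rows": [
    [1,-20,-50,10,0,0,0],
    [1,-20,-50,10,0,0,0],
    [1,-20,-50,10,0,0,0],
    [1,-20,-50,10,0,0,0],
    [1,-20,-50,10,0,0,0],
    [1,-20,-50,10,0,0,0],
    [1,-20,-50,10,0,0,0],
    [1,0,-20,10,0,0,0],
    [1,0,0,0,0,0,0],
    [1,0,0,0,0,0,0]
  ]
}}

```text
time: 2.9
position: [0.4972, -0.3255, 0.1501]
tcp_rot: [0.072, 0.997, 0.001, 0.001]
ft_force: [1.0, 0.1, 0.6]
gripper_width: 1.002
grip_force: 0.0
```

```bash
python3 - <<'E'
from h import *
plan(np.array([.4955,-.328,.15]))
st=arm.observe(); im,d=save('wrist','w1'); print(st['time'],st['joints'].round(2))
P=by_depth('wrist',np.c_[tuple(a.ravel() for a in np.mgrid[0:640,0:400])],d,st)
u,v=[a.ravel() for a in np.mgrid[0:640,0:400]]
k=(np.linalg.norm(P[:,:2]-[.4955,-.328],axis=1)<.05)&(im[v,u,0]<110)&(P[:,2]>.005)&(P[:,2]<.035)
bb=np.zeros((400,640),np.uint8); bb[v[k&(P[:,2]>.016)],u[k&(P[:,2]>.016)]]=1
cs=max(cv2.findContours(bb,0,2)[0],key=cv2.contourArea); w=on_plane('wrist',cs.reshape(-1,2),.022,st)*1000
print(k.sum(),np.median(P[k],0),cv2.fitEllipse(w[:,:2].astype(np.float32)))
E
```

```text
press pos [[  86.7 -371.2  150.1]] turn [0.003 0.001 0.001]
-> [ 1.4 -2.7  0.1]
2.9 [-0.77  0.2   1.76  0.    1.18 -2.2 ]
2702 [ 0.49159721 -0.33046512  0.0213612 ] ((493.1003112792969, -330.84088134765625), (55.288944244384766, 56.539337158203125), 59.686004638671875)
```

View pics/w1.png

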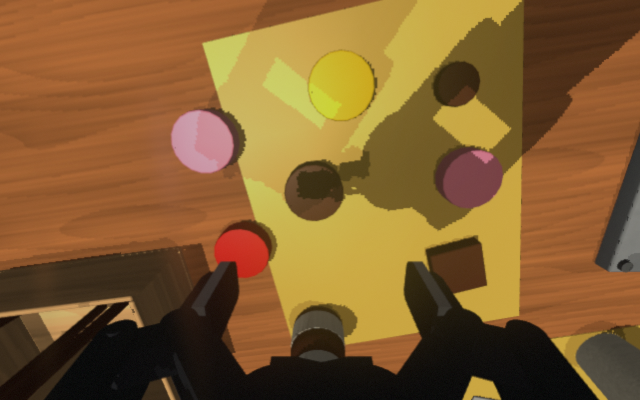

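Blank is at (314,191) under the gripper, clear of its neighbours; red disc at (243,252) is outside the finger paths.

Call:
{"api": "send_rows", "payload": {
  "rows": [
    [1,2.5,-5,40,0.003,0.001,0],
    [1,0,0,40,0,0,0],
    [1,0,0,40,0,0,0],
    [1,0,0,27,0,0,0],
    [1,0,0,0,0,0,0],
    [-1,0,0,0,0,0,0],
    [-1,0,0,0,0,0,0],
    [-1,0,0,0,0,0,0],
    [-1,0,0,0,0,0,0],
    [-1,0,0,0,0,0,0]
  ],
  "force": 40
}}

```text
time: 4.2
position: [0.4957, -0.3326, 0.0055]
tcp_rot: [0.073, 0.997, -0.002, 0.002]
ft_force: [-0.3, 1.7, 6.6]
gripper_width: 0.66
grip_force: 43.3
```

```bash
python3 - <<'E'
from h import *
s=arm.observe(); print(s['gripper_width'],s['grip_force'],s['position'])
plan(p2w(.012,0,.15),p2w(.012,0,.023))
E
```

```text
0.6604569312562509 43.31746514188126 [ 0.49571816 -0.33262883  0.00553714]
press pos [[  86.3 -378.5    5.5]] turn [-0.003  0.004  0.   ]
-> [  74.3  378.5 -144.5]
-> [  0.   0. 127.]
```

Call:
{"api": "send_rows", "payload": {
  "rows": [
    [-1,0,0,-25,0,0,0],
    [-1,5,0,-40,0,0,0],
    [-1,15,20,-40,-0.003,0.004,0],
    [-1,20,40,-39,0,0,0],
    [-1,20,50,0,0,0,0],
    [-1,12,50,0,0,0,0],
    [-1,0,50,0,0,0,0],
    [-1,0,50,0,0,0,0],
    [-1,0,50,0,0,0,0],
    [-1,0,45,0,0,0,0],
    [-1,0,24,0,0,0,0],
    [-1,0,0,0,0,0,0]
  ]
}}

```text
time: 5.7
position: [0.4781, 0.0551, 0.1483]
tcp_rot: [0.071, 0.997, 0.001, -0.001]
ft_force: [0.3, -0.0, -1.4]
gripper_width: 0.657
grip_force: 43.2
```

```bash
python3 - <<'E'
from h import *
st=arm.observe(); print(st['gripper_width'],st['grip_force'],st['time'])
plan(p2w(.014,0,.026))
im,d=save('wrist','w2'); save('top','t2')
E
```

```text
0.6567907389779386 43.2134213601239 5.7
press pos [[ 12.5   2.5 148.3]] turn [ 0.002 -0.003  0.003]
-> [ -1.5  -2.5 122.3]
```

View pics/w2.png

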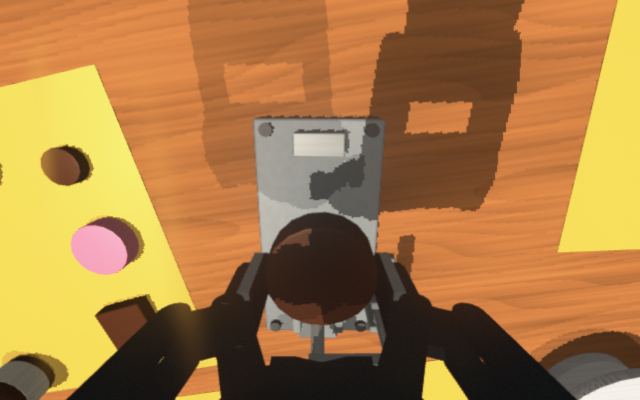

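The blank is held centred at (322,268). The bed's front corners are at (256,118) and (384,118), the front jaw top at (293–345, 132–157).

```bash
python3 - <<'E'
from h import *
st=arm.observe();z=np.load('pics/w2.npz');im,d=z['im'].astype(int),z['d']
w=on_plane('wrist',[[255.5,117.5],[384,117.5],[264,220],[380,215]],.02,st)
print('corners press',(w2p(w)*1000).round(1))
w=on_plane('wrist',[[293,157],[345,157]],.042,st); print('jaw face edge',(w2p(w)*1000).round(1))
v,u=[a.ravel() for a in np.mgrid[0:400,0:640]]
P=by_depth('wrist',np.c_[u,v],d,st); Q=w2p(P); k=(Q[:,2]>.155)&(Q[:,2]<.175)&(abs(Q[:,1])<.05)&(Q[:,0]<.06)&(im[v,u].max(1)>45)
k2=(np.ptp(im[v,u],axis=1)>15)&k; print(k2.sum(),Q[k2].min(0),Q[k2].max(0),np.median(Q[k2],0))
E
```

```text
corners press [[-60.2 -56.3  20. ]
 [-60.2  57.8  20. ]
 [ 37.7 -54.9  20. ]
 [ 32.4  60.2  20. ]]
jaw face edge [[-28.8 -22.   42. ]
 [-28.8  22.2  42. ]]
7175 [-0.01767864 -0.03993019  0.15500623] [0.04013755 0.04319313 0.17498205] [ 0.00323652 -0.00551643  0.16400929]
```

Call:
{"api": "send_rows", "payload": {
  "rows": [
    [-1,-2,-2,40,0.002,-0.003,0],
    [-1,0,0,40,0,0,0],
    [-1,0,0,30,0,0,0],
    [-1,0,0,8,0,0,0],
    [-1,0,0,4,0,0,0],
    [-1,0,0,0,0,0,0]
  ]
}}

```text
time: 6.55
position: [0.4807, 0.0513, 0.027]
tcp_rot: [0.073, 0.997, -0.0, 0.001]
ft_force: [0.1, -0.4, -2.0]
gripper_width: 0.654
grip_force: 43.2
```

```bash
python3 - <<'E'
from h import *
st=arm.observe(); print(st['ft_force'])
plan(p2w(.014,0,.026))
E
```

```text
[ 0.13075531 -0.40827004 -1.99691301]
press pos [[15.6 -0.8 27. ]] turn [-0.     0.001 -0.   ]
-> [1.6 0.8 1. ]
```

Call:
{"api": "send_rows", "payload": {
  "rows": [
    [-1,0,1,1.5,0,0,0],
    [-1,0,0,0,0,0,0],
    [-0.1,0,0,0,0,0,0],
    [0.6,0,0,0,0,0,0],
    [1,0,0,0,0,0,0],
    [1,0,0,0,0,0,0],
    [1,0,0,0,0,0,0],
    [1,0,0,-30,0,0,0],
    [1,0,0,-45,0,0,0],
    [1,0,0,-60,0,0,0],
    [1,0,0,-15,0,0,0],
    [1,0,0,0,0,0,0]
  ]
}}

```text
time: 8.05
position: [0.4805, 0.0527, 0.1751]
tcp_rot: [0.073, 0.997, -0.0, 0.001]
ft_force: [0.3, 0.3, -0.5]
gripper_width: 0.999
grip_force: 0.0
```

```bash
python3 - <<'E'
from h import *
st=arm.observe(); im,d=save('wrist','w3'); im=im.astype(int); print(st['gripper_width'],st['ft_force'])
v,u=[a.ravel() for a in np.mgrid[0:400,0:640]]
def f(n,im,d,st):
    Q=w2p(by_depth(n,np.c_[u,v],d,st)); k=(Q[:,2]>.034)&(Q[:,2]<.047)&(abs(Q[:,1])<.04)&(Q[:,0]<.055)&(Q[:,0]>-.026)&((im[v,u,0]-im[v,u,2])>15)
    print(n,k.sum(),Q[k].min(0).round(4),Q[k].max(0).round(4),np.median(Q[k],0).round(4))
    return Q
f('wrist',im,d,st)
im,d=save('top','t3'); Q=f('top',im.astype(int),d,None)
k=(Q[:,1]>.04)&(Q[:,1]<.09)&(Q[:,2]>.1)&(Q[:,2]<.17)&(Q[:,0]>.05)&(Q[:,0]<.15); print('catch',k.sum(),Q[k].min(0),Q[k].max(0),np.median(Q[k],0))
plan(p2w(.082,.025,.175),p2w(.082,.025,.125))
E
```

```text
0.999229315482999 [ 0.28247192  0.33165433 -0.54613494]
wrist 2451 [-0.0147 -0.0268  0.0342] [0.0423 0.0298 0.0437] [0.0135 0.0011 0.0414]
top 214 [ 0.0091 -0.0288  0.0346] [0.0423 0.0236 0.045 ] [ 0.0263 -0.0028  0.0403]
catch 281 [0.06914446 0.04045148 0.10315765] [0.13125468 0.06518625 0.15635793] [0.10524197 0.05697579 0.14408855]
press pos [[ 13.5   0.4 172.5]] turn [-0.    -0.004  0.   ]
-> [-68.5  24.6  -2.5]
-> [ 0.  0. 50.]
```

View pics/w3.png

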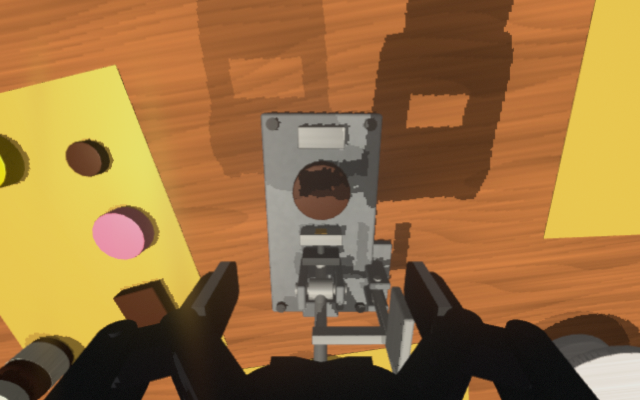

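Blank lies centred between the jaws at (321,190); the catch is upright, tab at (400,335), crossbar at (350,335).

Call:
{"api": "send_rows", "payload": {
  "rows": [
    [-1,0,0,-20,0,-0.003,0],
    [-1,0,0,0,0,0,0],
    [-1,0,0,0,0,0,0],
    [-1,-30,10,0,0,0,0],
    [-1,-40,10,0,0,0,0],
    [-1,0,0,0,0,0,0],
    [-1,0,0,0,0,0,0]
  ]
}}

```text
time: 9.02
position: [0.5511, 0.0624, 0.1931]
tcp_rot: [0.073, 0.997, -0.0, -0.0]
ft_force: [0.5, 0.3, -0.4]
gripper_width: 0.001
grip_force: 0.0
```

```bash
python3 - <<'E'
from h import *
st=arm.observe(); im,d=save('scene','s4');print(st['gripper_width'])
plan(p2w(.084,.020,.125))
cv2.imwrite('pics/s4c.png',cv2.resize(im[80:260,260:460,::-1],None,fx=3,fy=3))
E
```

```text
0.0012243062643727688
press pos [[ 83.5  20.3 193.5]] turn [-0.  0.  0.]
-> [-0.5 -0.3 68.5]
```

View pics/s4c.png

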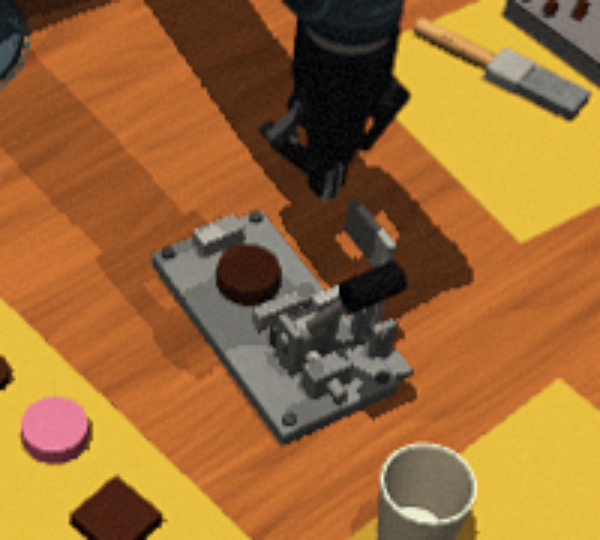

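The closed fingertips (330,190) stand just on the lever side of the tab (370,230), and the grip at (375,285) is clear.

Call:
{"api": "send_rows", "payload": {
  "rows": [
    [-1,0,0,40,0,0,0],
    [-1,0,0,28,0,0,0],
    [-1,0,10,0,0,0,0],
    [-1,0,15,0,0,0,0],
    [-1,0,15,0,0,0,0],
    [-1,0,15,0,0,0,0],
    [-1,0,15,5,0,0,0],
    [-1,0,15,5,0,0,0],
    [-1,0,15,8,0,0,0],
    [-1,0,15,8,0,0,0],
    [-1,0,15,8,0,0,0],
    [-1,0,0,0,0,0,0]
  ]
}}

```text
time: 10.58
position: [0.5707, 0.192, 0.0914]
tcp_rot: [0.072, 0.997, -0.0, 0.0]
ft_force: [0.0, -0.2, 0.0]
gripper_width: -0.001
grip_force: 0.0
```

```bash
cat > catch.py <<'E'
from h import *
st=arm.observe(); im,d=save('top','t5'); print(st['ft_force'])
v,u=[a.ravel() for a in np.mgrid[170:300,180:295]]
Q=w2p(by_depth('top',np.c_[u,v],d)); plan(p2w(.184,0,.26))
for x0,x1 in((.07,.08),(.11,.117),(.12,.131)):
    k=(Q[:,0]>x0)&(Q[:,0]<x1)&(Q[:,1]>.04)&(Q[:,1]<.2)&(Q[:,2]>.03)
    o=np.argsort(Q[k,1]); print((Q[k][o][:,1:]*1000).round().astype(int).tolist()[::3])
E
python3 catch.py
```

```text
[ 0.0469687  -0.23754507  0.0380207 ]
press pos [[ 84.5 150.9  92. ]] turn [-0.     0.001  0.001]
-> [ -99.5 -150.9 -168. ]
[[89, 178], [90, 180], [91, 183], [92, 185], [93, 185], [95, 183], [96, 182], [97, 184], [99, 185], [100, 183], [103, 193], [104, 176], [105, 177], [107, 194], [108, 177], [109, 178], [110, 177], [110, 195], [111, 203], [112, 207], [113, 210], [114, 214], [114, 213], [115, 162], [118, 159], [119, 74], [121, 75], [123, 152]]
[[50, 47], [50, 55], [53, 55], [55, 57], [58, 56], [60, 56], [63, 56], [67, 58], [70, 57], [120, 72], [122, 77], [124, 79], [126, 79], [128, 80], [130, 79], [133, 79], [136, 79], [137, 81], [138, 85], [142, 82], [144, 88], [145, 86], [148, 86], [149, 88], [153, 85], [154, 88], [157, 85]]
[[55, 51], [56, 50], [58, 53], [60, 54], [60, 54], [62, 55], [63, 53], [65, 54], [66, 60], [67, 55], [69, 56], [71, 58], [72, 55], [73, 60], [76, 56], [77, 56], [78, 62], [79, 62], [80, 60], [82, 61], [82, 62], [84, 61], [86, 66], [87, 62], [88, 130], [88, 68], [89, 129], [91, 131], [91, 129], [91, 62], [92, 135], [92, 67], [93, 66], [94, 133], [95, 68], [95, 69], [96, 65], [97, 134], [97, 136], [98, 66], [99, 133], [100, 66], [101, 70], [103, 72], [104, 69], [119, 75], [122, 75], [122, 76], [124, 76], [125, 79], [126, 80], [127, 80], [128, 78], [129, 80], [131, 82], [132, 81], [133, 81], [135, 84], [136, 83], [138, 81], [139, 86], [141, 83], [142, 84], [143, 87], [145, 87], [146, 87], [147, 85], [149, 85], [150, 85], [150, 87], [152, 85], [153, 88], [155, 88]]
```

The catch now lies over at about 1.24 rad. Next I go up and across to the lever grip.

Call:
{"api": "send_rows", "payload": {
  "rows": [
    [-1,0,0,-40,0,0,0],
    [-1,0,0,-45,0,0,0],
    [-1,0,0,-45,0,0,0],
    [-1,0,0,-45,0,0,0],
    [1,-20,-30,0,0,0,0],
    [1,-20,-40,0,0,0,0],
    [1,-20,-40,0,0,0,0],
    [1,-20,-30,0,0,0,0],
    [1,-19,-11,0,0,0,0],
    [1,0,0,0,0,0,0],
    [1,0,0,0,0,0,0]
  ]
}}

```text
time: 12.0
position: [0.6464, 0.0275, 0.2678]
tcp_rot: [0.073, 0.997, -0.0, 0.001]
ft_force: [-0.2, -0.1, -0.2]
gripper_width: 1.004
grip_force: 0.0
```

```bash
python3 - <<'E'
from h import *
st=arm.observe(); im,d=save('wrist','w6'); print(st['gripper_width'])
plan(p2w(.184,0,.168))
v,u=[a.ravel() for a in np.mgrid[0:400,0:640]]
Q=w2p(by_depth('wrist',np.c_[u,v],d,st)); k=(Q[:,2]>.16)&(Q[:,2]<.215)&(abs(Q[:,1])<.035)&(Q[:,0]>.12)&(Q[:,0]<.22)
print(k.sum(),Q[k].min(0),Q[k].max(0),np.median(Q[k],0))
E
```

```text
1.0035573902036354
press pos [[182.9  -0.  267.9]] turn [0.    0.002 0.001]
-> [-1.1  0.  99.9]
2218 [ 0.160294   -0.02253016  0.16032606] [0.19449763 0.02345034 0.20592923] [0.17746036 0.00039881 0.20158603]
```

View pics/w6.png

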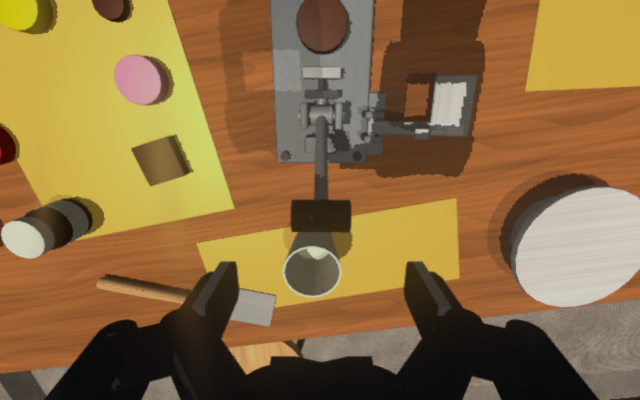

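The grip at (321,215) is central between the open fingers, the catch lies over at (450,105) and the cup is behind and well below.

Call:
{"api": "send_rows", "payload": {
  "rows": [
    [1,0,0,35,0,0,0],
    [1,0,0,35,0,0,0],
    [1,0,0,30,0,0,0],
    [1,0,0,0,0,0,0],
    [-1,0,0,0,0,0,0],
    [-1,0,0,0,0,0,0],
    [-1,0,0,0,0,0,0],
    [-1,0,0,0,0,0,0],
    [-1,0,0,0,0,0,0]
  ],
  "force": 60
}}

```text
time: 13.18
position: [0.6481, 0.0269, 0.1701]
tcp_rot: [0.073, 0.997, -0.0, 0.003]
ft_force: [-1.7, -0.5, 5.9]
gripper_width: 0.528
grip_force: 62.3
```

```bash
python3 - <<'E'
from h import *
st=arm.observe(); print(st['gripper_width'],st['grip_force'],st['ft_force'])
off=w2p(st['position'])[0]-[.184,0,.192]; print(off)
plan(*[p2w(*(np.array([.112+.15*np.sin(.5-q)-0,0,.06+.15*np.cos(.5-q)])+off*[1,1,1])) for q in np.linspace(0,1.05,11)[1:]])
E
```

```text
0.5278242060866337 62.33720898628235 [-1.66815043 -0.46276446  5.90048877]
[ 0.00074105 -0.00061729 -0.0218839 ]
press pos [[184.7  -0.6 170.1]] turn [-0.     0.005 -0.   ]
-> [14.3 -0.  -6.4]
-> [14.8  0.  -5.3]
-> [15.3 -0.  -3.7]
-> [15.6  0.  -2.1]
-> [15.7  0.  -0.4]
-> [15.7 -0.   1.2]
-> [15.5 -0.   2.9]
-> [15.1 -0.   4.5]
-> [14.5  0.   6. ]
-> [13.8  0.   7.5]
```

Call:
{"api": "send_rows", "payload": {
  "rows": [
    [-1,7,0,-3.2,0,0,0],
    [-1,7.3,0,-3.2,0,0,0],
    [-1,7.4,0,-2.7,0,0,0],
    [-1,7.4,0,-2.6,0,0,0],
    [-1,7.6,0,-1.9,0,0,0],
    [-1,7.7,0,-1.8,0,0,0],
    [-1,7.8,0,-1,0,0,0],
    [-1,7.8,0,-1.1,0,0,0],
    [-1,15.7,0,-0.4,0,0,0],
    [-1,15.7,0,1.2,0,0,0],
    [-1,0,0,0,0,0,0]
  ]
}}

```text
time: 14.55
position: [0.559, 0.0404, 0.1868]
tcp_rot: [0.073, 0.997, 0.0, 0.006]
ft_force: [6.9, 0.7, 1.9]
gripper_width: 0.526
grip_force: 61.4
```

Call:
{"api": "send_rows", "payload": {
  "rows": [
    [-1,7.8,0,1.4,0,0,0],
    [-1,7.7,0,1.5,0,0,0],
    [-1,7.6,0,2.2,0,0,0],
    [-1,7.5,0,2.3,0,0,0],
    [-1,7.3,0,3,0,0,0],
    [-1,7.2,0,3,0,0,0],
    [-1,7,0,3.7,0,0,0],
    [-1,6.8,0,3.8,0,0,0],
    [-1,0,0,0,0,0,0],
    [-1,0,0,0,0,0,0]
  ]
}}

```text
time: 15.8
position: [0.5036, 0.0488, 0.1684]
tcp_rot: [0.073, 0.997, 0.0, 0.008]
ft_force: [6.3, 2.1, 12.3]
gripper_width: 0.528
grip_force: 64.4
```

```bash
cat > fin.py <<'E'
from h import *
import sys
st=arm.observe(); n=sys.argv[1]; print(st['gripper_width'],st['grip_force'],'F press',(R.from_euler('z',-A).apply(st['ft_force'])).round(1)); plan()
im,d=save('wrist','w'+n); s,_=save('scene','s'+n); cv2.imwrite(f'pics/s{n}c.png',cv2.resize(s[80:260,260:460,::-1],None,fx=3,fy=3))
im=im.astype(int);v,u=[a.ravel() for a in np.mgrid[0:400,0:640]]
Q=w2p(by_depth('wrist',np.c_[u,v],d,st))
k=(Q[:,2]>.037)&(Q[:,2]<.047)&(abs(Q[:,1])<.04)&(Q[:,0]<.055)&(Q[:,0]>-.04)&((im[v,u,0]-im[v,u,2])>15)
print('blank',k.sum(),Q[k].min(0).round(4),Q[k].max(0).round(4))
k=(Q[:,2]>.16)&(Q[:,2]<.22)&(abs(Q[:,1])<.02)&(Q[:,0]<.1)&(im[v,u].max(1)<70);print('grip',k.sum(),Q[k].min(0).round(4),Q[k].max(0).round(4))
E
python3 fin.py 7
```

```text
0.5282183994470673 64.37541604042053 F press [ 5.9  3.  12.3]
press pos [[ 38.6   0.  168.4]] turn [ 0.002  0.017 -0.   ]
blank 3707 [-0.04   -0.0277  0.0371] [0.0385 0.0294 0.0445]
grip 5137 [ 0.0327 -0.02    0.187 ] [0.055  0.02   0.2098]
```

Call:
{"api": "send_rows", "payload": {
  "rows": [
    [-1,3,0,0.5,0,0,0],
    [-1,3,0,0.5,0,0,0],
    [-1,2,0,0.5,0,0,0],
    [-1,0,0,0,0,0,0],
    [-1,0,0,0,0,0,0],
    [-1,0,0,0,0,0,0],
    [-1,0,0,0,0,0,0]
  ]
}}

```text
time: 16.77
position: [0.4958, 0.05, 0.1645]
tcp_rot: [0.073, 0.997, 0.0, 0.009]
ft_force: [16.2, 2.2, -3.6]
gripper_width: 0.526
grip_force: 62.3
```

```bash
python3 fin.py 8
```

```text
0.5261339875518675 62.31203556060791 F press [15.7  4.5 -3.6]
press pos [[ 30.8   0.  164.5]] turn [0.002 0.018 0.   ]
blank 3768 [-0.0396 -0.0276  0.0378] [0.0389 0.0294 0.0442]
grip 5134 [ 0.0259 -0.02    0.1832] [0.0475 0.02   0.2057]
```

View pics/w8.png

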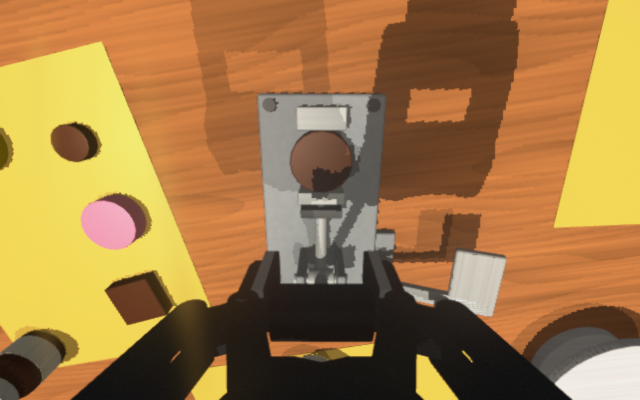

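View pics/s8c.png

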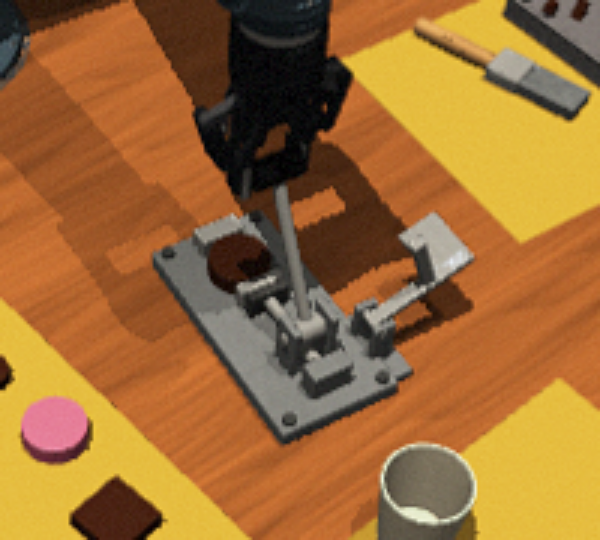

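The blank at (321,161) touches the front jaw at row 130, with the sprung jaw against it at row 194. The catch lies over at (475,282), and the grip is held at its stop with about 16 N on the tool.

```bash
python3 -c "
from plant import arm
print(arm.sign_off())"
```

```text
the job is handed in; nothing more can be done
None
```

The job is handed in, verdict not shown: the blank is against the front jaw under the sprung jaw, the catch is at about 1.24 rad by the camera, and the arm is holding the lever at its stop.

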